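Tension the quick-release clamp of a display stand

TASK

The quick-release clamp on the display stand's short column is slack. Flip its cam lever wide open, wind the four-spoke nut in by its spokes until it just comes up snug against the clamp jaw (feel for it, do not force it), then flip the lever fully closed so that the clamp is firmly tensioned. Let go of everything and leave the other goods on the table where they are.

Things in the scene. Friction and masses are not known exactly. Their poses are not given: they have to be found in the camera images.
- stand: Fixed steel stand: base 190 x 150 x 14 mm, column with clamp collar (64 mm across, 80 to 120 mm high), cap top 144 mm high. Origin: underside of base, on the column's axis. +x points away from the robot (give or take yaw). A 12 mm clamp rod runs along y at x = -45 mm, 100 mm high, through lugs 34 mm high: lever at its -y end, nut at its +y end.
- lever_pivot (a point): Fixed vertical pivot axis of the cam lever, 100 mm high, at stand x = -45, y = -48 mm. Axes as the stand's. Opening the lever moves rod and nut 5 mm outward (stand +y); closing draws them back 5 mm.
- lever_pad (a point): Point on the lever's centreline 120 mm from its pivot. The lever is an aluminium bar, 152 mm from pivot to tip, 14 mm thick, 24 mm high, centred 100 mm high; it swings level.
- lever (a joint): Rad. 0: closed, at its stop, pointing along stand +x past the column. Grows as it swings outward (clockwise from above, by way of stand -y) to 2.2; wide open is over 1.8. Light friction (1.5 N at the pad); with the nut snug, closing takes 5 to 10 N there. It goes over centre at 0.2 rad and then stays shut; let go sooner it may spring back open.
- screw: The nut's centre, on the rod's axis in the plane of the spokes, about 78 mm along stand y from the column when lever and nut are at 0. Axes as the stand's; it moves along y with lever and nut. Steel nut: hub 30 mm across, four equal round spokes 14 mm thick at right angles, square to the rod, 124 mm across the ends.
- nut (a joint): Rad. Grows as the nut tightens: clockwise seen from its free end, spokes on the robot's side (stand -x) going down. At 0 they point to stand -x, +x, up, down. Light friction (2 to 4 N; a brisk first knock reads up to 8 N); stays where left; 2.55 mm per rad. Needs 2 to 6 rad, different each time; once at the jaw the push needed 45 mm from the axis climbs to 9 N within about 0.3 rad (snug), and on past 20 N.
- spoke_end (a point): On the spoke that points to -x of the stand at nut angle 0: point 55 mm from the nut's axis, 7 mm short of the round end.
- squeeze (a joint): How far the sprung clamp jaw (the aluminium lug next to the nut) has been pressed in, in m. 0 while slack. A nut that is just snug with the lever open gives 3.7 to 5.3 mm once the lever is closed; right is 3 to 5.8 mm.
- mug: Copper mug, 80 mm across, 95 mm high; a loose bystander. Origin: centre of its underside, z up.
- bell: White ceramic bell, 72 mm across, 78 mm high; a loose bystander. Origin: centre of its underside, z up.
- dish: White plate, 170 mm across, 22 mm high; a loose bystander. Origin: centre of its underside, z up.
- vase: Blue ceramic vase, 92 mm across, 170 mm high; a loose bystander. Origin: centre of its underside, z up.
- tin: Amber glass jar with a brass lid, 70 mm across, 85 mm high; a loose bystander. Origin: centre of its underside, z up.
- frame: Small dark wooden picture frame lying flat, 150 x 130 x 16 mm; a loose bystander. Origin: centre of its underside, z up.
- bust: Plaster bust, 68 mm across, 118 mm high; a loose bystander. Origin: centre of its underside, z up.

How it is judged:
On the way, in this order (a step that is already met when the one before it is completed fails the run):
1. the lever is wide open (over 1.8 rad) (value of joint lever above 1.8 rad), for 0.1 s.
2. with the lever still open (over 1.5 rad) the nut is wound in most of the way (past 2 rad, short of the jaw in every case) (value of joint lever above 1.5 rad and value of joint nut above 2 rad), for 0.1 s.
At the end, for the whole second after the job is handed in: The lever is fully closed (under 0.12 rad) and at rest, and the clamp jaw is pressed in by 3 to 5.8 mm (value of joint lever below 0.12 rad and velocity of joint lever between -0.1 and 0.1 rad/s and value of joint squeeze between 0.003 and 0.0058 m); the robot touches nothing.
It fails at once if a bystander is shifted by more than 30 mm or knocked over (distance of any of mug, bell, dish, vase, tin, frame, bust from where it was at the start of the episode above 0.03 m or angle between any of mug, bell, dish, vase, tin, frame, bust's own z axis and vertical above 0.5 rad).
It also fails if it takes over 72 s, if anything falls off the work surface, if the arm or the gripper's body presses on something with over 40 N, if the wrist force passes 120 N, or if a joint passes its speed limit or range.

ROBOT

A 6-joint arm with a two-finger parallel gripper is mounted at the origin on the work surface. World frame = base frame: x ahead of the robot, y to its left, z up, the work surface at z = 0. Lengths are in m, angles in rad, forces in N, time in s.
With the tool pointing down it reaches from about 0.35 to 0.975 m from the base axis. Payload 4.9 kg.
Tool frame: the origin (TCP) lies at the very end of the fingers, on their centre line; the grasp point (between the pads) lies 19 mm behind it (ctrl.grip_point_offset is the distance from the TCP to the grasp point, in m); z points along the fingers, y is the line along which they close (so a half turn about z gives the same grasp; the last joint's range is limited). The gripper opens to 85 mm and grips with 20 to 120 N. Pads are 22 mm wide; open, the fingers measure 114 mm over their backs; the gripper's body (76 mm by 85 mm) begins 54 mm behind the grasp point. The pads swing forward as they close: fully open they stand 13 mm farther back than shut.
Start: joints at [-1.298, 0.053, 1.613, -0, 1.476, -0.119], TCP at [0.239, -0.578, 0.231] pointing down, gripper open.
Joint ranges: [-3.01, 3.01], [-1.01, 2.22], [0.06, 2.58], [-1.02, 4.17], [0.09, 2.62], [-3.14, 3.14]. Speed limits (rad/s): [2.57, 2.57, 3.14, 3.14, 3.14, 3.14].

INTERFACE

Orientations are given as a rotation vector (axis times angle).
In Python, from station import ctrl gives the robot as it stands.
- The arm moves only by the tool send_rows, never from a script. Its argument "rows" is a list of rows, each a list of 3 entries, a list of its own where there are three numbers: the finger opening in cm, from 0 to 8.54, then the shift along the tool's x, y, z in cm, then the turn about the tool's z in degrees. A call has 1 to 10 rows; each row shifts and turns the commanded pose from where the row before left it, along the tool's axes as they then stand; what a row does not reach is not made up. A row lasts 1/8 s, in which the tool goes at most 62.5 mm and 10.7 degrees, less where a joint would pass 70% of its speed; a pose out of reach is approached as far as the arm can. A call with a gripper value outside its range is refused whole. The fingers move at their own pace and stop on an object; "newtons" is the grip in N (left out, the last holds). Time passes only in rows, so rows that do not move let the fingers close. It gives the time, the measured TCP pose, the force, the opening and the grip force at its end, in the units of the state.
- ctrl.get_obs(): the state, without advancing time (a new reading comes with each control period).
- ctrl.get_image(name): name is "side" or "top"; returns a dict with "frame" (420x560x3 uint8, red, green, blue), "range_z" (420x560 float32, m along the optical axis (not along the pixel's ray), 0 where there is no reading), "fx", "fy", "cx", "cy" (pixels), "cam_to_world" (4x4, takes a point from camera to world coordinates). Camera axes: x right, y down, z forward; pixel columns grow to the right and rows downward; lengths in m; the calibration is good to about 2 mm. A picture is of the moment at which its call begins.
- ctrl.finish_job(): hands the job in; it is judged then, once.
The state is a dict: "t": time; "q": joint angles; "dq": joint speeds; "effort": joint torques, N m; "tool_pos": TCP position; "tool_rot": TCP orientation; "contact_force": force on the tool from outside, world axes, zero at the start; "wrist_torque": the same for the moment, N m; "opening": finger opening in m; "grip_force": force on a finger pad.
Only numpy, scipy, OpenCV 4.12 (cv2) and the standard library are available. Lean on these libraries where they do the work, as an engineer would, in place of code of your own. Each camera call takes 0.05 s, during which the arm holds its last target. There are 200 camera calls.

## Working session

There is one attempt and no reset: what is moved stays moved. The work goes in short steps, Python scripts to look and compute and a tool call to move; the robot and the scene stay as the last step left them, time stands still between calls to the robot, and variables do not carry over. Pictures are saved under pics/ and viewed, at most 10 in all, crops included, and the job is handed in when it is done.

Besides the shell and the picture viewer there is one more tool, called after "Call:" as name(argument=value, ...) on one line, values as JSON. send_rows: Moves the arm, as the interface text tells. Its arguments: {"type":"object","properties":{"rows":{"type":"array","items":{"type":"array"}},"newtons":{"type":"number"}},"required":["rows"]}

```bash
mkdir -p pics; ls
python3 - <<'E'
from station import ctrl
import cv2,numpy as np
o=ctrl.get_obs();print({k:np.round(v,3).tolist() for k,v in o.items()})
for n in("side","top"):
    i=ctrl.get_image(n);cv2.imwrite(f"pics/{n}0.png",i["frame"][...,::-1]);np.savez(f"{n}0.npz",**i)
    print(n,i["fx"],i["cx"],i["cy"],np.round(i["cam_to_world"],3).tolist())
E
```

```text
pics
{'t': 0.0, 'q': [-1.298, 0.053, 1.614, 0.0, 1.476, -0.119], 'dq': [0.002, -0.001, -0.0, 0.002, -0.001, -0.0], 'effort': [-0.001, -39.368, -37.018, -0.0, 0.007, -0.0], 'tool_pos': [0.238, -0.577, 0.23], 'tool_rot': [-3.079, -0.611, 0.0], 'contact_force': [-0.61, -0.18, 0.061], 'wrist_torque': [0.017, -0.002, -0.021], 'grip_force': 0.0, 'opening': 0.085}
side 473.179614705797 275.77685804656005 206.05775045909527 [[-0.915, -0.262, 0.307, 0.092], [-0.404, 0.572, -0.715, 0.85], [0.012, -0.778, -0.629, 0.893], [0.0, 0.0, 0.0, 1.0]]
top 521.7820795019976 286.75758249182434 206.5637688285718 [[0.012, -0.997, 0.081, 0.394], [-1.0, -0.012, 0.007, -0.067], [-0.006, -0.081, -0.997, 1.37], [0.0, 0.0, 0.0, 1.0]]
```

View pics/side0.png

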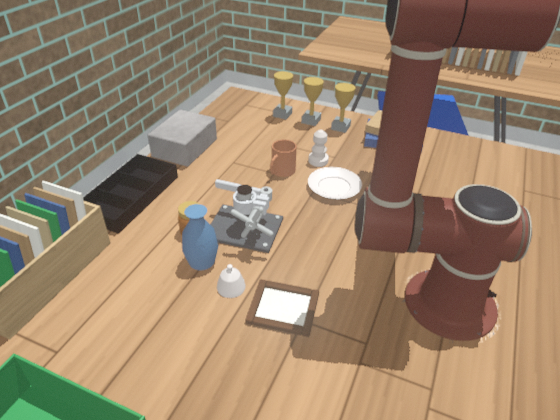

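View pics/top0.png

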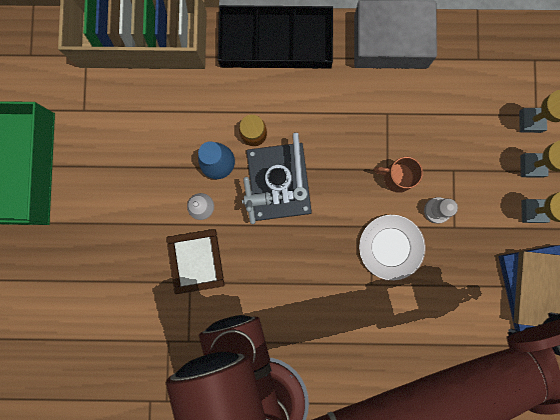

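```bash
cat > h.py <<'E'
import numpy as np,cv2
def ray(d,u,v):
    M=np.array(d["cam_to_world"]);r=M[:3,:3]@np.array([(u-d["cx"])/d["fx"],(v-d["cy"])/d["fy"],1]);return M[:3,3],r
def onz(d,u,v,z):
    c,r=ray(d,u,v);return c+r*(z-c[2])/r[2]
def pt(d,u,v):
    c,r=ray(d,u,v);return c+r*d["range_z"][int(v),int(u)]
E
python3 - <<'E'
from h import *
t=np.load("top0.npz");s=np.load("side0.npz")
a=cv2.resize(t["frame"][120:230,190:320],None,fx=4,fy=4,interpolation=cv2.INTER_CUBIC)
b=cv2.resize(s["frame"][165:265,170:300],None,fx=4,fy=4,interpolation=cv2.INTER_CUBIC)
w=max(a.shape[1],b.shape[1]);
cv2.imwrite("pics/c_top.png",a[...,::-1]);cv2.imwrite("pics/c_side.png",b[...,::-1])
for n,z,p in [("cap",.144,(278,177)),("pivot",.115,(300,194)),("mug",.095,(406,173)),("bell",.078,(200,205)),("vase",.17,(209,153)),("tin",.085,(253,128)),("frame",.016,(196,262)),("bust",.118,(448,208)),("dish",.02,(391,247))]:
    print(n,np.round(onz(t,*p,z),3),np.round(pt(t,*p),3))
E
```

```text
cap [ 0.564 -0.037  0.144] [ 0.564 -0.037  0.145]
pivot [ 0.528 -0.09   0.115] [ 0.527 -0.09   0.119]
mug [ 0.585 -0.351  0.095] [ 0.598 -0.37   0.006]
bell [0.501 0.158 0.078] [0.502 0.16  0.064]
vase [0.615 0.124 0.17 ] [0.616 0.124 0.168]
tin [0.695 0.029 0.085] [0.696 0.029 0.084]
frame [0.358 0.175 0.016] [0.358 0.177 0.007]
bust [ 0.498 -0.446  0.118] [ 0.497 -0.445  0.121]
dish [ 0.403 -0.328  0.02 ] [ 0.403 -0.331  0.003]
```

View pics/c_top.png

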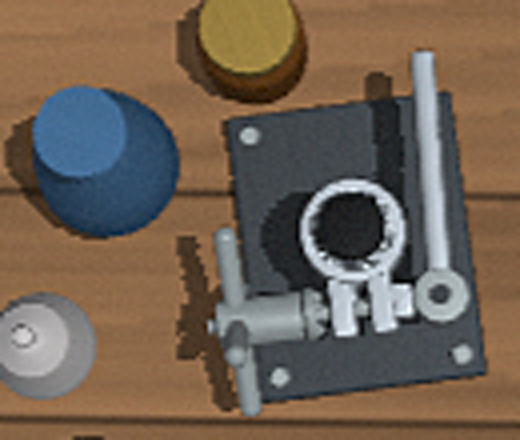

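View pics/c_side.png

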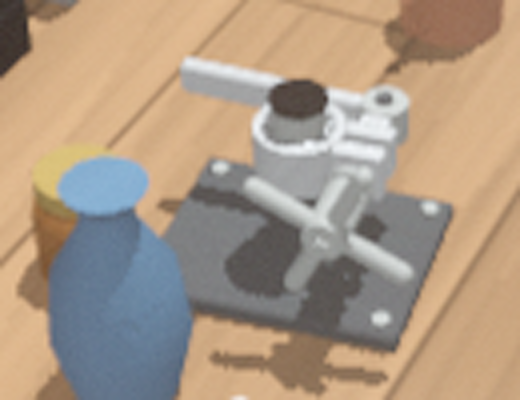

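The pictures show the column cap at top-view px (278,177), the lever's pivot ring at (300,194) with its tip at (296,133), and the nut's spokes at about (248,200). That puts the stand at about (0.564, -0.037) with a yaw of about 7.7°. The lever is nearly closed, pointing at about 4.7°.

I'll move above the lever pad first, with the fingers set to straddle it.

Call:
send_rows(rows=[[4,[4.7,-2.5,0],0],[4,[4.7,-2.5,0],0],[4,[4.7,-2.5,0],0],[4,[4.7,-2.5,0],0],[4,[4.7,-2.5,0],0],[4,[4.7,-2.5,0],0],[4,[4.7,-2.5,0],0],[4,[4.7,-2.5,0],0],[4,[4.7,-2.5,0],0],[4,[4.7,-2.5,0],0]])

```text
t: 1.35
tool_pos: [0.5783, -0.1655, 0.2308]
tool_rot: [-3.081, -0.612, 0.001]
contact_force: [0.1, -0.1, 0.5]
opening: 0.0398
grip_force: 0.0
```

Call:
send_rows(rows=[[4,[4.7,-2.5,0],0],[4,[4.7,-2.5,0],0],[4,[0,0,0],9],[4,[0,0,0],8.7],[4,[0,0,0],0],[4,[0,0,0],0]])

```text
t: 2.1
tool_pos: [0.6451, -0.0851, 0.2309]
tool_rot: [-3.139, -0.133, 0.001]
contact_force: [0.5, 0.1, -0.1]
opening: 0.0402
grip_force: 0.0
```

```bash
cat >> h.py <<'E'
from scipy.spatial.transform import Rotation as Ro
S=np.array([.564,-.037]);YAW=0.135
def st(x,y):
    c,s=np.cos(YAW),np.sin(YAW);return S+np.array([c*x-s*y,s*x+c*y])
def go(o,tgt):
    R=Ro.from_rotvec(o["tool_rot"]).as_matrix();d=R.T@(np.array(tgt)-o["tool_pos"])
    print("pos",np.round(o["tool_pos"],4),"yaw",round(np.degrees(np.arctan2(R[1,0],R[0,0])),1),"F",np.round(o["contact_force"],1),"t",o["t"]);print("shift cm",np.round(d*100,2))
E
python3 - <<'E'
from h import *
from station import ctrl
o=ctrl.get_obs();go(o,[.645,-.081,.09]);print(np.round(o["q"],2),o["opening"])
i=ctrl.get_image("top");f=i["frame"][80:230,190:370];cv2.imwrite("pics/t1.png",cv2.resize(f,None,fx=4,fy=4)[...,::-1])
E
```

```text
pos [ 0.6451 -0.0851  0.2309] yaw 4.9 F [ 0.5  0.1 -0.1] t 2.1
shift cm [ 0.03 -0.4  14.09]
[-0.25  0.11  1.55  0.    1.48  1.24] 0.0402291538867559
```

View pics/t1.png

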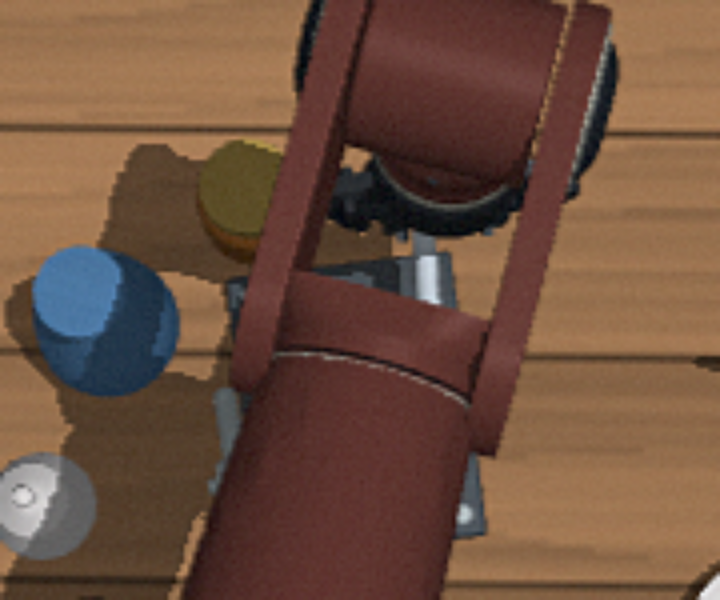

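The gripper sits over the lever: the bar shows just below it at crop px (428,270). The tin and vase are clear, so I'll descend astride the lever.

Call:
send_rows(rows=[[4,[0,-0.4,3],0],[4,[0,0,4],0],[4,[0,0,3],0],[4,[0,0,2],0],[4,[0,0,2],0],[4,[0,0,0.2],0],[4,[0,0,0],0],[4,[0,0,0],0]])

```text
t: 3.15
tool_pos: [0.646, -0.0813, 0.0909]
tool_rot: [3.138, 0.13, 0.004]
contact_force: [0.4, -0.6, 0.1]
opening: 0.04
grip_force: 0.0
```

Call:
send_rows(rows=[[4,[-0.07,1.25,0],6],[4,[-0.07,1.25,0],6],[4,[-0.07,1.25,0],6],[4,[-0.07,1.25,0],6],[4,[-0.07,1.25,0],6],[4,[-0.07,1.25,0],6],[4,[-0.07,1.25,0],6],[4,[-0.07,1.25,0],6],[4,[-0.07,1.25,0],6]])

```text
t: 4.28
tool_pos: [0.6039, -0.1814, 0.0904]
tool_rot: [-2.853, 1.313, -0.002]
contact_force: [-0.0, 1.2, -0.4]
opening: 0.0398
grip_force: 0.7
```

Call:
send_rows(rows=[[4,[-0.07,1.25,0],6],[4,[-0.07,1.25,0],6],[4,[-0.07,1.25,0],6],[4,[-0.07,1.25,0],6],[4,[-0.07,1.25,0],6],[4,[-0.07,1.25,0],6],[4,[-0.07,1.25,0],6],[4,[-0.07,1.25,0],6],[4,[-0.07,1.25,0],6]])

```text
t: 5.4
tool_pos: [0.4987, -0.207, 0.0907]
tool_rot: [-1.945, 2.465, -0.004]
contact_force: [1.2, 1.0, 0.1]
opening: 0.0403
grip_force: 0.7
```

Run:
```python
from h import *
from station import ctrl
o=ctrl.get_obs();p=st(-.045,-.048);go(o,[.5,-.2,.09]);print(np.round(o["q"],2))
d=o["tool_pos"][:2]-p;print("pivot",p,"r",np.hypot(*d),"theta tool",YAW-np.arctan2(d[1],d[0]))
```

```text
pos [ 0.4987 -0.207   0.0907] yaw -103.4 F [1.2 1.  0.1] t 5.4
shift cm [-0.71  0.03  0.07]
[-0.53 -0.02  1.93  0.    1.23  2.84]
pivot [ 0.52586978 -0.09061983] r 0.11952503924497376 theta tool 1.935372089272156
```

Call:
send_rows(rows=[[4,[-0.07,1.25,0],4],[4,[-0.1,1.2,0],0],[4,[0,0,0],0],[4,[0,0,0],0]])

```text
t: 5.9
tool_pos: [0.4749, -0.1987, 0.0895]
tool_rot: [-1.864, 2.529, -0.0]
contact_force: [-0.0, 0.5, 0.5]
opening: 0.0403
grip_force: 0.0
```

Call:
send_rows(rows=[[4,[0,-0.8,0],0],[4,[0,0,-2.5],0],[4,[0,0,-3],0],[4,[0,0,-4],0],[0,[0,0,-3],-10]])

```text
t: 6.52
tool_pos: [0.4834, -0.2015, 0.2162]
tool_rot: [-2.082, 2.352, -0.002]
contact_force: [-0.2, -0.4, 0.1]
opening: 0.023
grip_force: 0.0
```

Run:
```python
from h import *
from station import ctrl
t=np.load("top0.npz");s=np.load("side0.npz")
R=np.array([[np.cos(YAW),-np.sin(YAW)],[np.sin(YAW),np.cos(YAW)]])
def stand(P): return np.round(np.r_[R.T@(P[:2]-S),P[2]]*1000)
for n,d,p in [("top +x",t,(246,179)),("top up",t,(249,208)),("top -x",t,(252,221)),("top hub",t,(254,199)),
 ("side +x",s,(170+255/4,165+186/4)),("side -x",s,(170+405/4,165+269/4)),("side dn",s,(170+294/4,165+280/4)),("side ctr",s,(250,225))]:
    P=pt(d,*p);print(n,stand(P))
o=ctrl.get_obs();p=st(-.045+.04,.083);go(o,[*p,.21])
i=ctrl.get_image("side");cv2.imwrite("pics/s2.png",cv2.resize(i["frame"][140:280,150:350],None,fx=4,fy=4)[...,::-1])
```

```text
top +x [  8.  77. 126.]
top up [-65.  76. 156.]
top -x [-92.  77.  86.]
top hub [-42.  64. 116.]
side +x [  0.  84. 129.]
side -x [-98.  82.  83.]
side dn [-24.  86.  58.]
side ctr [-46.  94. 104.]
pos [ 0.4834 -0.2015  0.2162] yaw -97.0 F [-0.2 -0.4  0.1] t 6.525
shift cm [-25.2   -3.42   0.61]
```

View pics/s2.png

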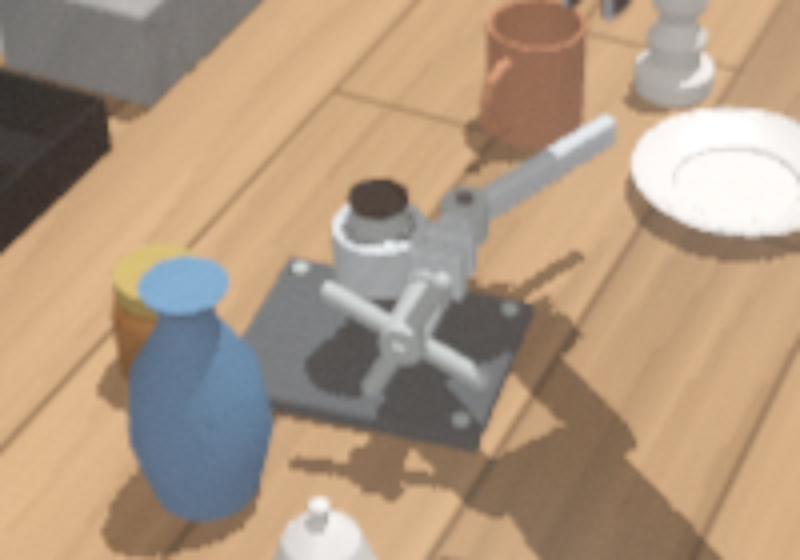

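The side crop shows the lever swung open, with its tip at px (610,125) pointing back toward the robot. The spokes read as up-spoke tip about 70° above the robot side, so the nut is at about 0.35 rad.

Next I'll turn the closed fingers square to the rod.

Call:
send_rows(rows=[[0,[0,0,0],-10.5],[0,[0,0,0],-10.5],[0,[0,0,0],-10.5],[0,[0,0,0],-10.5],[0,[0,0,0],-10.5],[0,[0,0,0],-10.5],[0,[0,0,0],-10.5],[0,[0,0,0],-10.5],[0,[0,0,0],-10.5],[0,[0,0,0],-10.2]])

```text
t: 7.82
tool_pos: [0.4828, -0.2012, 0.2136]
tool_rot: [-3.134, -0.211, 0.001]
contact_force: [0.6, 0.7, 0.1]
opening: -0.0002
grip_force: 0.0
```

Run:
```python
from h import *
from station import ctrl
o=ctrl.get_obs();go(o,[*st(-.033,.077),.215]);print(np.round(o["q"],2),o["opening"])
i=ctrl.get_image("side");P=pt(i,301,173)[:2]-st(-.045,-.048);print("lever",np.hypot(*P),YAW-np.arctan2(P[1],P[0]))
```

```text
pos [ 0.4828 -0.2012  0.2136] yaw 7.7 F [0.6 0.7 0.1] t 7.825
shift cm [  6.95 -22.88  -0.13]
[-0.54 -0.18  1.87  0.    1.46  0.9 ] -0.00021964580701716157
lever 0.13668276338773147 2.110383154036793
```

Call:
send_rows(rows=[[0,[1.4,-4.6,0],0],[0,[1.4,-4.6,0],0],[0,[1.4,-4.6,0],0],[0,[1.4,-4.6,0],0],[0,[1.4,-4.5,0],0],[0,[0,0,0],0],[0,[0,0,3],0],[0,[0,0,2.5],0],[0,[0,0,1.35],0],[0,[0,0,0],0]])

```text
t: 9.12
tool_pos: [0.5215, 0.0345, 0.1446]
tool_rot: [-3.135, -0.201, 0.004]
contact_force: [-0.1, 0.6, 0.0]
opening: 0.0001
grip_force: 0.0
```

Call:
send_rows(rows=[[0,[-0.5,0,0],0],[0,[-0.5,0,0],0],[0,[-0.38,0,0.11],0],[0,[-0.38,0,0.11],0],[0,[-0.52,0,0.28],0],[0,[-0.53,0,0.29],0],[0,[-0.43,0,0.41],0],[0,[-0.43,0,0.41],0]])

```text
t: 10.12
tool_pos: [0.4855, 0.0301, 0.1295]
tool_rot: [3.135, 0.204, 0.0]
contact_force: [1.6, -1.6, 2.7]
opening: 0.0
grip_force: 1.2
```

Call:
send_rows(rows=[[0,[-0.31,0,0.51],0],[0,[-0.31,0,0.51],0],[0,[-0.17,0,0.57],0],[0,[-0.16,0,0.57],0],[0,[0,0,0],0]])

```text
t: 10.75
tool_pos: [0.4755, 0.0294, 0.107]
tool_rot: [-3.134, -0.204, 0.003]
contact_force: [-0.1, -0.0, -0.6]
opening: -0.0001
grip_force: 0.0
```

Run:
```python
from h import *
from station import ctrl
o=ctrl.get_obs();go(o,[*st(-.033,.077),.215])
i=ctrl.get_image("side");cv2.imwrite("pics/s3.png",cv2.resize(i["frame"][140:280,150:350],None,fx=4,fy=4)[...,::-1])
```

```text
pos [0.4755 0.0294 0.107 ] yaw 7.4 F [-0.1 -0.  -0.6] t 10.75
shift cm [  4.55   0.03 -10.81]
```

View pics/s3.png

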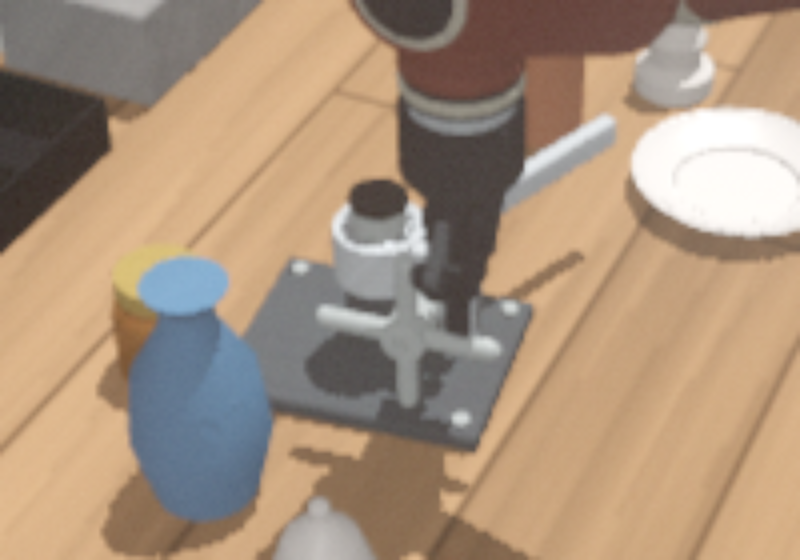

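Four spokes now stand upright and level (up-spoke px 405,265, robot-side spoke end 490,345), so the nut is at about 1.57 rad and the lever is still open. Next stroke.

Call:
send_rows(rows=[[0,[0,0,-2.5],0],[0,[0,0,-3],0],[0,[0,0,-2],0],[0,[3,0,0],0],[0,[3.1,0,0],0],[0,[0,0,0],0],[0,[0,0,2],0],[0,[0,0,1.7],0],[0,[0,0,0],0]])

```text
t: 11.92
tool_pos: [0.5343, 0.0371, 0.1428]
tool_rot: [-3.134, -0.204, 0.009]
contact_force: [-0.8, 0.2, -0.7]
opening: 0.0002
grip_force: 0.0
```

Call:
send_rows(rows=[[0,[-0.5,0,0],0],[0,[-0.4,0,0],0],[0,[-0.4,0,-0.02],0],[0,[-0.4,0,-0.02],0],[0,[-0.4,0,0.04],0],[0,[-0.4,0,0.04],0],[0,[-0.38,0,0.11],0],[0,[-0.38,0,0.11],0]])

```text
t: 12.92
tool_pos: [0.5044, 0.0326, 0.1436]
tool_rot: [3.135, 0.204, 0.0]
contact_force: [1.8, -1.3, 1.8]
opening: -0.0
grip_force: 1.0
```

Call:
send_rows(rows=[[0,[-0.36,0,0.17],0],[0,[-0.35,0,0.18],0]])

```text
t: 13.18
tool_pos: [0.4972, 0.0318, 0.1399]
tool_rot: [3.135, 0.204, -0.0]
contact_force: [2.2, -2.2, 1.1]
opening: -0.0002
grip_force: 1.0
```

Call:
send_rows(rows=[[0,[-0.33,0,0.23],0],[0,[-0.32,0,0.24],0]])

```text
t: 13.42
tool_pos: [0.4908, 0.0309, 0.1352]
tool_rot: [3.135, 0.204, -0.0]
contact_force: [1.6, -1.5, 1.7]
opening: -0.0
grip_force: 1.1
```

Call:
send_rows(rows=[[0,[-0.28,0,0.28],0],[0,[-0.27,0,0.29],0]])

```text
t: 13.68
tool_pos: [0.4853, 0.0302, 0.1294]
tool_rot: [3.135, 0.204, -0.0]
contact_force: [0.3, -1.7, 1.3]
opening: -0.0001
grip_force: 1.2
```

Still running free; the friction is about 2 N. Continuing.

Call:
send_rows(rows=[[0,[-0.22,0,0.33],0],[0,[-0.22,0,0.33],0]])

```text
t: 13.92
tool_pos: [0.4809, 0.0296, 0.1227]
tool_rot: [3.135, 0.204, -0.001]
contact_force: [0.2, -1.1, 2.6]
opening: 0.0004
grip_force: 1.2
```

Call:
send_rows(rows=[[0,[-0.16,0,0.36],0],[0,[-0.16,0,0.37],0]])

```text
t: 14.18
tool_pos: [0.4778, 0.0292, 0.1154]
tool_rot: [3.135, 0.204, -0.001]
contact_force: [0.2, -1.4, 1.8]
opening: 0.0
grip_force: 1.2
```

Call:
send_rows(rows=[[0,[-0.1,0,0.38],0],[0,[-0.09,0,0.39],0]])

```text
t: 14.42
tool_pos: [0.476, 0.029, 0.1077]
tool_rot: [3.135, 0.204, -0.0]
contact_force: [-0.3, -1.9, 2.2]
opening: -0.0002
grip_force: 1.3
```

Call:
send_rows(rows=[[0,[0,0,-2.5],0],[0,[0,0,-3],0],[0,[0,0,-2],0],[0,[3,0.3,0],0],[0,[3.1,0,0],0],[0,[0,0,0],0],[0,[0,0,2],0],[0,[0,0,1.7],0],[0,[0,0,0],0]])

```text
t: 15.55
tool_pos: [0.5345, 0.0341, 0.1426]
tool_rot: [-3.134, -0.204, 0.009]
contact_force: [0.1, -0.2, 0.4]
opening: -0.0001
grip_force: 0.0
```

Call:
send_rows(rows=[[0,[-0.5,0,0],0],[0,[-0.4,0,0],0],[0,[-0.4,0,-0.02],0],[0,[-0.4,0,-0.02],0]])

```text
t: 16.05
tool_pos: [0.5205, 0.0315, 0.1471]
tool_rot: [3.134, 0.204, 0.003]
contact_force: [2.5, -0.9, -1.1]
opening: -0.0
grip_force: 0.9
```

Call:
send_rows(rows=[[0,[-0.4,0,0.04],0],[0,[-0.4,0,0.04],0]])

```text
t: 16.3
tool_pos: [0.5123, 0.0305, 0.146]
tool_rot: [3.135, 0.204, 0.001]
contact_force: [1.0, -2.1, 1.1]
opening: -0.0002
grip_force: 1.0
```

Call:
send_rows(rows=[[0,[-0.38,0,0.11],0],[0,[-0.38,0,0.11],0]])

```text
t: 16.55
tool_pos: [0.5045, 0.0296, 0.1435]
tool_rot: [3.135, 0.204, 0.0]
contact_force: [1.8, -0.7, 2.1]
opening: 0.0
grip_force: 1.0
```

Still free at about 3.67 rad.

Call:
send_rows(rows=[[0,[-0.36,0,0.17],0],[0,[-0.35,0,0.18],0]])

```text
t: 16.8
tool_pos: [0.4974, 0.0287, 0.1398]
tool_rot: [3.135, 0.204, 0.0]
contact_force: [2.4, -1.1, 1.5]
opening: 0.0001
grip_force: 1.0
```

Call:
send_rows(rows=[[0,[-0.33,0,0.23],0],[0,[-0.32,0,0.24],0]])

```text
t: 17.05
tool_pos: [0.491, 0.0279, 0.1351]
tool_rot: [3.135, 0.204, -0.0]
contact_force: [2.0, -1.6, 2.6]
opening: -0.0001
grip_force: 1.1
```

Call:
send_rows(rows=[[0,[-0.28,0,0.28],0],[0,[-0.27,0,0.29],0]])

```text
t: 17.3
tool_pos: [0.4855, 0.0272, 0.1293]
tool_rot: [3.135, 0.204, -0.0]
contact_force: [1.8, -1.8, 2.0]
opening: 0.0004
grip_force: 1.1
```

Call:
send_rows(rows=[[0,[-0.22,0,0.33],0],[0,[-0.22,0,0.33],0]])

```text
t: 17.55
tool_pos: [0.4811, 0.0267, 0.1226]
tool_rot: [-3.135, -0.204, 0.001]
contact_force: [1.4, 0.0, 2.6]
opening: -0.0001
grip_force: 1.1
```

Call:
send_rows(rows=[[0,[-0.16,0,0.36],0],[0,[-0.16,0,0.37],0]])

```text
t: 17.8
tool_pos: [0.478, 0.0262, 0.1153]
tool_rot: [3.135, 0.204, -0.001]
contact_force: [0.8, -1.7, 2.5]
opening: 0.0004
grip_force: 1.2
```

Call:
send_rows(rows=[[0,[-0.1,0,0.38],0],[0,[-0.09,0,0.39],0]])

```text
t: 18.05
tool_pos: [0.4762, 0.0258, 0.1079]
tool_rot: [3.134, 0.204, -0.001]
contact_force: [-1.5, -2.2, 6.3]
opening: -0.0001
grip_force: 2.9
```

The force is rising at about 4.7 rad. I'll shift the fingertip outward so its inner edge presses at about 44 mm, then finish in fine steps.

Call:
send_rows(rows=[[0,[0,0,-0.6],0],[0,[-1.0,0,0],0],[0,[-1.0,0,0],0],[0,[0,0,0],0],[0,[0,0,0.3],0],[0,[0,0,0.25],0]])

```text
t: 18.8
tool_pos: [0.4566, 0.0234, 0.1082]
tool_rot: [-3.135, -0.204, -0.0]
contact_force: [1.3, 0.0, 1.2]
opening: 0.0003
grip_force: 0.0
```

Call:
send_rows(rows=[[0,[0,0,0.15],0]])

```text
t: 18.92
tool_pos: [0.4565, 0.0234, 0.107]
tool_rot: [3.135, 0.204, -0.001]
contact_force: [-2.4, -0.4, 4.6]
opening: -0.0003
grip_force: 2.2
```

Call:
send_rows(rows=[[0,[0,0,0.15],0]])

```text
t: 19.05
tool_pos: [0.4565, 0.0233, 0.1058]
tool_rot: [3.135, 0.204, -0.001]
contact_force: [-3.6, -0.7, 5.2]
opening: 0.0
grip_force: 2.8
```

Call:
send_rows(rows=[[0,[0,0,0.15],0]])

```text
t: 19.18
tool_pos: [0.4563, 0.0233, 0.1044]
tool_rot: [3.135, 0.204, -0.002]
contact_force: [-5.4, -0.5, 6.3]
opening: -0.0001
grip_force: 3.3
```

Call:
send_rows(rows=[[0,[0,0,0.15],0]])

```text
t: 19.3
tool_pos: [0.4563, 0.0232, 0.103]
tool_rot: [3.134, 0.204, -0.002]
contact_force: [-5.0, -0.5, 7.9]
opening: 0.0004
grip_force: 3.8
```

Call:
send_rows(rows=[[0,[0,0,0.15],0]])

```text
t: 19.42
tool_pos: [0.4562, 0.0232, 0.1016]
tool_rot: [3.134, 0.204, -0.003]
contact_force: [-4.9, -1.7, 8.9]
opening: 0.0001
grip_force: 4.3
```

Snug at about 9 N. I'll leave the nut and go to the lever's outer side.

Call:
send_rows(rows=[[0,[0,0,-3],0],[0,[0,0,-4],0],[0,[0,0,-4],0],[0,[0,0,0],-9.5],[0,[0,0,0],-9.5],[0,[0,0,0],-9.5],[0,[0,0,0],-9.5],[0,[0,0,0],-9.5],[0,[0,0,0],-9.5],[0,[0,0,0],0]])

```text
t: 20.68
tool_pos: [0.4565, 0.0234, 0.2106]
tool_rot: [-2.659, -1.673, 0.0]
contact_force: [0.0, 0.5, -0.1]
opening: 0.0001
grip_force: 0.0
```

Run:
```python
from h import *
from station import ctrl
o=ctrl.get_obs();go(o,[.4453,-.1851,.20]);print(np.round(o["q"],2))
i=ctrl.get_image("side");cv2.imwrite("pics/s4.png",cv2.resize(i["frame"][140:280,150:350],None,fx=4,fy=4)[...,::-1])
```

```text
pos [0.4565 0.0234 0.2106] yaw 64.3 F [ 0.   0.5 -0.1] t 20.675
shift cm [-19.28   8.02   1.05]
[-0.11 -0.36  2.01  0.    1.49  0.34]
```

View pics/s4.png

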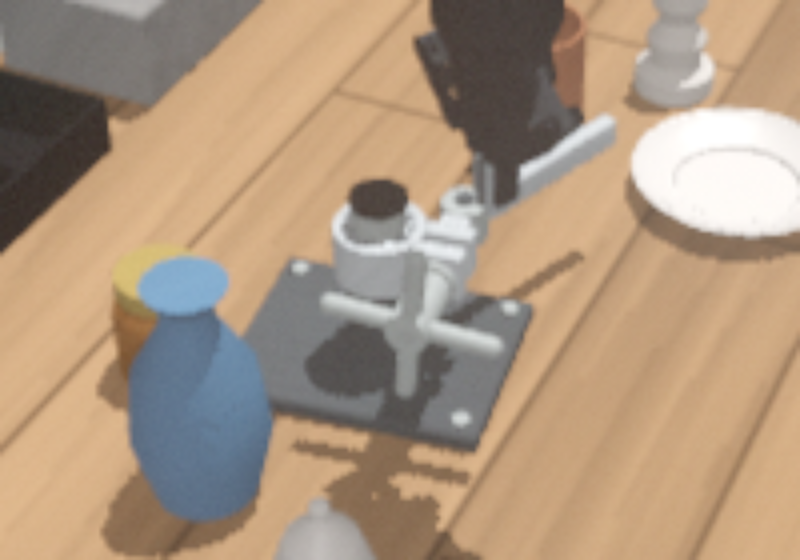

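The nut has moved up to the jaw (hub at crop px 410,335), the lever is still open (tip 610,125), and the bystanders haven't moved. Next I'll bring the fingers outside the lever.

Call:
send_rows(rows=[[0,[-4.8,2.0,0],0],[0,[-4.8,2.0,0],0],[0,[-4.8,2.0,0],0],[0,[-4.9,2.0,0],0],[0,[0,0,0],0],[0,[0,0,4],0],[0,[0,0,4],0],[0,[0,0,3],0],[0,[0,0,1],0],[0,[0,0,0],0]])

```text
t: 21.98
tool_pos: [0.4455, -0.1845, 0.0908]
tool_rot: [-2.657, -1.675, 0.0]
contact_force: [0.5, 0.1, 0.2]
opening: 0.0001
grip_force: 0.0
```

Call:
send_rows(rows=[[0,[0,0.5,0],0],[0,[0,0.55,0],0],[0,[-0.16,1.27,0],-6],[0,[-0.16,1.27,0],-6],[0,[-0.16,1.27,0],-6],[0,[-0.16,1.27,0],-6]])

```text
t: 22.72
tool_pos: [0.5012, -0.2105, 0.0917]
tool_rot: [-2.246, -2.193, 0.003]
contact_force: [-6.2, 1.7, 4.4]
opening: -0.0001
grip_force: 3.5
```

Call:
send_rows(rows=[[0,[-0.16,1.27,0],-6],[0,[-0.16,1.27,0],-6],[0,[-0.16,1.27,0],-6],[0,[-0.16,1.27,0],-6],[0,[-0.16,1.27,0],-6],[0,[-0.16,1.27,0],-6],[0,[-0.16,1.27,0],-6],[0,[-0.16,1.27,0],-6],[0,[-0.16,1.27,0],-6]])

```text
t: 23.85
tool_pos: [0.6096, -0.1833, 0.0919]
tool_rot: [1.007, 2.973, -0.006]
contact_force: [-0.6, -6.1, 0.1]
opening: 0.0
grip_force: 2.5
```

```bash
cat >> h.py <<'E'
def lev(o):
    R=Ro.from_rotvec(o["tool_rot"]).as_matrix();q=R[:2,:2].T@(st(-.045,-.048)-o["tool_pos"][:2])
    yaw=np.arctan2(R[1,0],R[0,0]);print("pivot in tool cm",np.round(q*100,2),"theta",(YAW-yaw-np.pi)%(2*np.pi), "F",np.round(R.T@o["contact_force"],1))
E
python3 - <<'E'
from h import *
from station import ctrl
lev(ctrl.get_obs())
E
```

```text
pivot in tool cm [12.28  2.28] theta 0.7879353616118836 F [-3.2 -5.2 -0.1]
```

Call:
send_rows(rows=[[0,[-0.16,1.27,0],-6],[0,[-0.16,1.27,0],-6],[0,[-0.16,1.27,0],-6],[0,[-0.16,1.27,0],-6],[0,[-0.16,1.27,0],-6],[0,[-0.16,1.27,0],-6]])

```text
t: 24.6
tool_pos: [0.6477, -0.1161, 0.0922]
tool_rot: [0.038, 3.138, -0.003]
contact_force: [1.4, -2.2, 0.1]
opening: 0.0002
grip_force: 0.8
```

Call:
send_rows(rows=[[0,[-0.08,0.64,0],-3],[0,[-0.08,0.64,0],-3],[0,[0,0,0],0]])

```text
t: 24.98
tool_pos: [0.6486, -0.1025, 0.0917]
tool_rot: [-0.121, 3.138, -0.001]
contact_force: [-0.6, -0.8, 0.3]
opening: 0.0002
grip_force: 0.0
```

Run:
```python
from h import *
from station import ctrl
lev(ctrl.get_obs())
```

```text
pivot in tool cm [12.14  2.13] theta 0.057626956223491455 F [ 0.7 -0.8 -0.3]
```

Call:
send_rows(rows=[[0,[0,0.3,0],-1.5],[0,[0,0.3,0],-1.5]])

```text
t: 25.22
tool_pos: [0.6473, -0.0967, 0.0911]
tool_rot: [-0.206, 3.134, -0.0]
contact_force: [0.2, 0.2, -0.8]
opening: -0.0002
grip_force: 0.2
```

Call:
send_rows(rows=[[0,[0,0.25,0],0]])

```text
t: 25.35
tool_pos: [0.6468, -0.094, 0.0909]
tool_rot: [-0.204, 3.135, 0.0]
contact_force: [-0.2, 1.4, 1.3]
opening: 0.0002
grip_force: 0.2
```

Call:
send_rows(rows=[[0,[0,0.2,0],0],[0,[0,0.2,0],0]])

```text
t: 25.6
tool_pos: [0.6464, -0.0915, 0.0909]
tool_rot: [-0.204, 3.135, -0.005]
contact_force: [0.8, -8.1, -2.5]
opening: -0.0003
grip_force: 4.3
```

Call:
send_rows(rows=[[0,[0,-2,0],0],[0,[0,-3,0],0],[0,[0,-2,-3],0],[0,[0,-3,-4],0],[0,[0,-6,-3],0],[0,[0,-6,0],0],[0,[0,-6,0],0],[0,[0,0,0],0]])

```text
t: 26.6
tool_pos: [0.6808, -0.369, 0.1877]
tool_rot: [0.195, -3.135, -0.0]
contact_force: [-0.4, -0.1, -0.4]
opening: -0.0001
grip_force: 0.0
```

Run:
```python
from h import *
from station import ctrl
print(ctrl.get_obs()["tool_pos"])
a=ctrl.get_image("side");b=ctrl.get_image("top")
A=cv2.resize(a["frame"][140:280,150:350],(800,560));cv2.imwrite("pics/s5.png",A[...,::-1])
B=cv2.resize(b["frame"][120:230,190:320],None,fx=4,fy=4,interpolation=cv2.INTER_CUBIC);cv2.imwrite("pics/t5.png",B[...,::-1])
```

```text
[ 0.68081748 -0.36895597  0.18770001]
```

View pics/t5.png

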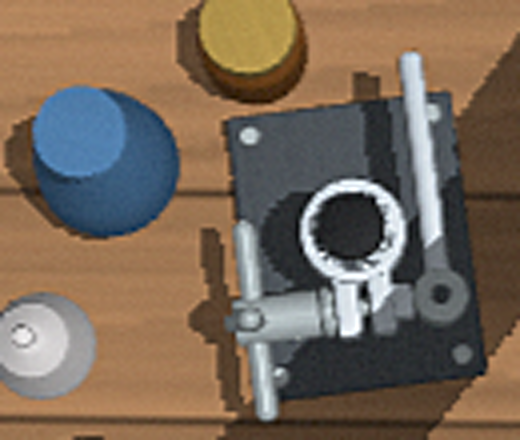

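The top crop shows the lever along the stand's x axis (tip px 410,58, pivot 441,295). That is the closed stop, and an 8 N push there did not move it. The jaw lug has moved in and the bystanders are where they were, so I'm handing in.

```bash
python3 -c "
from station import ctrl
print(ctrl.finish_job())"
```

```text
the job is handed in; nothing more can be done
None
```

I opened the lever, wound the nut to snug (about 9 N) and closed the lever to its stop; the job is handed in at about 27 s, but the hand-in gave no verdict and I judged the jaw squeeze only by eye.

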